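# Put a refill shaker together in the capping nest and press its snap cap home

## Task

Put the loose refill shaker together at the packing bench: stand the open jar upright on the floor of the round pocket of the capping nest, lay the sifter insert into the jar's mouth so that its flange sits flat on the rim, then set the snap cap squarely over the neck and press it down until it clicks and its skirt sits flush on the jar's shoulder. Do not let up after the click: finish while still pushing firmly down on the cap, with about a kilogram's weight, and stay so. Leave the finished shaker, the tin and the spread jar standing where they are.

Things in the scene. Friction and masses are not known exactly. Their poses are not given: they have to be found in the camera images.
- nest: Capping nest, fixed to the bench: grey plastic square block 96 x 96 mm with a round pocket in its middle, on a steel plate 140 x 120 x 6 mm. Its top face is 40 mm above the bench. Origin: centre of the underside, on the bench; z up.
- pocket (a point): Centre of the pocket's flat floor, 14 mm above the bench. The pocket is 64 mm wide and 26 mm deep, open at the top.
- jar: Open white plastic shaker jar, standing on the bench at the start, 82 mm tall, about 90 g. Body 60 mm in diameter, foot tapered to 53 mm over its lowest 8 mm, up to a flat shoulder at 66 mm; above it the neck, 40 mm in diameter, with a rounded snap bead 47 mm over all at 75.5 mm. Origin: centre of the underside; z up along its axis. In the pocket the shoulder is 80 mm above the bench.
- rim (a point): Centre of the jar's mouth at its rim, 82 mm above the jar's underside; the mouth is 34 mm wide. In the pocket the rim is 96 mm above the bench.
- sifter: White plastic sifter insert, standing plug down on the bench at the start, 20 mm tall, 14 g: plug 31 mm in diameter (lowest 8 mm, tapered to 25 mm at the foot), flange 39 mm (8 to 11 mm), perforated turret 24 mm (11 to 20 mm) to hold it by. Origin: centre of the plug's underside; z up. Seated, the flange lies on the jar's rim and the origin is 74 mm above the jar's origin.
- cap: Black plastic snap cap, standing alone on the bench, open end down, at the start, 60 mm in diameter, 33 mm tall, 34 g. Origin: centre of the open lower edge; z up. Four spring tongues in the skirt ride over the neck bead. Home, its edge lies on the jar's shoulder, its origin 66 mm above the jar's origin. Press it held by its sides or with closed fingers on its top.
- cap_top (a point): Centre of the cap's flat top, 33 mm above its edge. Pressing: the tongues meet the bead with the edge 7.5 mm above the shoulder, resistance climbs to about 10 to 15 N, drops suddenly (the click) with the edge about 3.5 mm above it, then the edge lands on the shoulder and the force climbs again.
- finished: A finished shaker, white body and black cap, 60 mm in diameter, 99 mm tall, standing on the bench; not to be disturbed. Origin: centre of the underside.
- tin: Food tin with a yellow and green label, 73 mm in diameter, 88 mm tall, standing on the bench; not to be disturbed. Origin: centre of the underside.
- spread: Brown jar of spread with a red lid and yellow label, 72 mm in diameter, 95 mm tall, standing on the bench; not to be disturbed. Origin: centre of the underside.

How it is judged:
On the way, in this order (a step that is already met when the one before it is completed fails the run):
1. the jar stands upright on the floor of the nest's pocket (horizontal distance between jar and pocket below 0.004 m and z of jar in the frame of pocket below 0.003 m and angle between jar's own z axis and vertical below 0.06 rad), for 0.2 s.
2. the sifter insert sits flat in the jar's mouth (horizontal distance between sifter and jar below 0.004 m and z of sifter in the frame of jar between 0.071 and 0.0765 m and angle between the z axis of sifter and the z axis of jar, either way round below 0.08 rad), for 0.2 s.
3. the cap has clicked over the bead and sits on the shoulder (horizontal distance between cap and jar below 0.004 m and z of cap in the frame of jar between 0.063 and 0.068 m and angle between the z axis of cap and the z axis of jar, either way round below 0.06 rad), for 0.2 s.
At the end, for the whole second after the job is handed in: Jar upright (3.5 deg) on the pocket's floor (3 mm); sifter flange flat on the rim (2.5 mm); cap clicked, its edge within 2 mm of the shoulder; fingers still pushing on the cap so that the jar bears on the nest with over 6 N (all parts weigh about 1.5 N) through the last second (all of step 1 and all of step 2 and all of step 3 and contact force between the fingers and cap above 3 N and contact force between jar and nest above 6 N); the arm keeps its last pose, push and grip.
It fails at once if the finished shaker was moved or tipped (distance of finished from where it was at the start of the episode above 0.02 m or angle between finished's own z axis and vertical above 0.3 rad).
It fails at once if the tin was moved or tipped (distance of tin from where it was at the start of the episode above 0.02 m or angle between tin's own z axis and vertical above 0.3 rad).
It fails at once if the spread jar was moved or tipped (distance of spread from where it was at the start of the episode above 0.02 m or angle between spread's own z axis and vertical above 0.3 rad).
It also fails if it takes over 72 s, if anything falls off the work surface, if the arm or the gripper's body presses on something with over 40 N, if the wrist force passes 120 N, or if a joint passes its speed limit or range.

## Robot

A 7-joint arm with a two-finger parallel gripper is mounted at the origin on the work surface. World frame = base frame: x ahead of the robot, y to its left, z up, the work surface at z = 0. Lengths are in m, angles in rad, forces in N, time in s.
With the tool pointing down it reaches from about 0.35 to 0.9 m from the base axis. Payload 8.1 kg.
Tool frame: the origin (TCP) lies at the centre of the arm's flange, where the gripper is bolted on; the fingertips stand 178 mm ahead of it and the grasp point (between the pads) lies 159 mm ahead of it; x points along the fingers, z is the direction in which the jaws open and shut, and the axes are right-handed (so a half turn about x gives the same grasp; the last joint's range is limited). The gripper opens to 92 mm and grips with 3 to 60 N. Pads are 19 mm wide; open, the fingers measure 130 mm over their backs; the gripper's body (75 mm by 190 mm) begins 47 mm behind the grasp point.
Start: joints at [-1.443, 0.434, 0.025, 1.573, -0.012, 1.134, -0.075], TCP at [0.143, 0.608, 0.405] pointing down, gripper open.
Joint ranges: [-2.62, 2.62], [-0.44, 2.09], [-1.27, 1.32], [0.08, 2.57], [-1.32, 4.46], [0.12, 2], [-2.74, 2.74]. Speed limits (rad/s): [2.22, 2.22, 3.01, 3.01, 3.14, 3.14, 3.14].

## Interface

Orientations are given as a rotation vector (axis times angle).
In Python, from cell import arm, get_image, search_frame, pinpoint gives the robot as it stands.
- The arm moves only by the tool arm_command, never from a script. Its argument "motion" is a list of rows, each a list of 7 numbers: the finger opening in mm, from 0 to 91.8, then the shift along the tool's x, y, z in mm, then the turn, a rotation vector about the tool's x, y, z in degrees. In form: [[fingers, x, y, z, ax, ay, az], ...]. A call has 1 to 5 rows; each row shifts and turns the commanded pose from where the row before left it, along the tool's axes as they then stand; what a row does not reach is not made up. A row lasts 1/8 s, in which the tool goes at most 62.5 mm and 10.7 degrees, less where a joint would pass 70% of its speed; a pose out of reach is approached as far as the arm can. A call with a gripper value outside its range is refused whole. The fingers move at their own pace and stop on an object; "newtons" is the grip in N (left out, the last holds). Time passes only in rows, so rows that do not move let the fingers close. It gives the time, the measured TCP pose, the force and the opening at its end, in the units of the state.
- arm.observe(): the state, without advancing time (a new reading comes with each control period).
- get_image(name): name is "scene" or "top" or "wrist"; returns a dict with "frame" (384x512x3 uint8, red, green, blue), "range_z" (384x512 float32, m along the optical axis (not along the pixel's ray), 0 where there is no reading), "K" (3x3 intrinsics, pixels), "distortion" ([k1, k2, p1, p2, k3] as OpenCV has them; the pictures are not rectified), "origin" and "rotation" of the camera in the world; the wrist camera has in their place "tool_from_camera" (4x4, takes a point from camera to tool coordinates, whose origin is the TCP and whose axes are the tool frame's). Camera axes: x right, y down, z forward; pixel columns grow to the right and rows downward; lengths in m; the calibration is good to about 2 mm. A picture is of the moment at which its call begins: read the wrist's pose just before it.
- arm.sign_off(): hands the job in, once; it reports no verdict.
Trained networks look in the newest picture that a camera, given by its name, has taken for a name from the list of things; names that differ only in an ending like _2 or _b are one class to them, and where a whole thing is asked for, a point or a joint stands for the part that bears it (a point fixed in the world has none). Each returns a list of dicts, best first, with "p" (0 to 1); they miss things now and then, are a little off and sometimes report something else, mostly with a low value. They report only what shows in the picture. A call takes as long as a camera call.
- search_frame(camera, target): "point" ([x, y, z] in m, in world coordinates, good to about 4 mm: the middle of the surface that is visible of it).
- pinpoint(camera, target): "point" ([x, y, z] in m, in world coordinates, good to about 4 mm: a listed point, or the origin of a listed thing).
The state is a dict: "clock": time; "joints": joint angles; "dq": joint speeds; "joint_efforts": joint torques, N m; "position": TCP position; "ee_rot": TCP orientation; "force": force on the tool from outside, world axes, zero at the start; "ft_torque": the same for the moment, N m; "width": opening from 0.0 (shut) to 1.0 (fully open).
Only numpy, scipy, OpenCV 4.12 (cv2) and the standard library are available. Lean on these libraries where they do the work, as an engineer would, in place of code of your own. Each camera call takes 0.05 s, during which the arm holds its last target. There are 200 camera calls.

## Working session

There is one attempt and no reset: what is moved stays moved. The work goes in short steps, Python scripts to look and compute and a tool call to move; the robot and the scene stay as the last step left them, time stands still between calls to the robot, and variables do not carry over. Pictures are saved under pics/ and viewed, about 8 in all and at most 12, crops included, and the job is handed in when it is done.

Besides the shell and the picture viewer there is one more tool, called after ">>>" as name(argument=value, ...), one argument or row to a line, values as JSON. arm_command: Moves the arm, as the interface text tells. Its arguments: {"type":"object","properties":{"motion":{"type":"array"},"newtons":{"type":"number"}},"required":["motion"]}

```bash
ls; mkdir -p pics; python3 - <<'E'
from cell import arm,get_image,search_frame,pinpoint
import cv2,numpy as np
s=arm.observe();print({k:np.round(v,3) for k,v in s.items()})
ims={n:get_image(n) for n in("top","scene")}
a=np.hstack([ims[n]["frame"] for n in ims]);cv2.imwrite("pics/a.png",cv2.resize(a[...,::-1],(800,300)))
print(ims["top"]["origin"],ims["scene"]["origin"])
for n in("top","scene"):
  for t in("nest","pocket","jar","rim","sifter","cap","cap_top","finished","tin","spread"):
    print(n,t,[(np.round(d["point"],3).tolist(),round(d["p"],2)) for d in pinpoint(n,t)[:3]])
print(arm.observe()["clock"])
E
```

```text
pics
{'clock': np.float64(0.0), 'joints': array([-1.443,  0.435,  0.025,  1.574, -0.012,  1.134, -0.075]), 'dq': array([ 0.   ,  0.   , -0.   , -0.   , -0.   , -0.001, -0.001]), 'joint_efforts': array([ 0.0000e+00, -6.6785e+01,  9.8500e-01, -3.1447e+01, -6.1000e-02,
        4.3000e-02,  0.0000e+00]), 'position': array([0.143, 0.608, 0.404]), 'ee_rot': array([-1.039,  1.311,  1.037]), 'force': array([-0.451,  0.005,  0.508]), 'ft_torque': array([ 0.025,  0.005, -0.074]), 'width': np.float64(0.997)}
[ 0.33763613 -0.06983434  1.45551274] [ 1.19387856 -0.00152354  1.03336019]
top nest []
top pocket [([0.531, 0.032, 0.015], 0.85)]
top jar [([0.458, 0.234, 0.002], 0.89)]
top rim [([0.463, 0.238, 0.084], 0.73), ([0.431, -0.204, 0.034], 0.22)]
top sifter [([0.604, -0.227, 0.002], 0.58), ([0.463, 0.242, 0.08], 0.53)]
top cap [([0.435, -0.204, -0.001], 0.84), ([0.529, 0.034, 0.0], 0.38)]
top cap_top [([0.43, -0.205, 0.034], 0.83)]
top finished [([0.701, 0.043, -0.001], 0.57)]
top tin [([0.67, 0.241, 0.003], 0.77), ([0.603, -0.224, -0.0], 0.59)]
top spread [([0.472, -0.481, 0.0], 0.69)]
scene nest [([0.532, 0.035, 0.001], 0.61)]
scene pocket [([0.529, 0.029, 0.016], 0.93)]
scene jar [([0.457, 0.231, -0.001], 0.89)]
scene rim [([0.458, 0.235, 0.081], 0.57)]
scene sifter [([0.601, -0.225, 0.0], 0.42)]
scene cap [([0.432, -0.201, -0.003], 0.7)]
scene cap_top [([0.433, -0.201, 0.034], 0.55)]
scene finished [([0.704, 0.044, 0.0], 0.79), ([0.46, 0.232, -0.001], 0.29)]
scene tin [([0.67, 0.245, 0.004], 0.94)]
scene spread []
1.1
```

View pics/a.png

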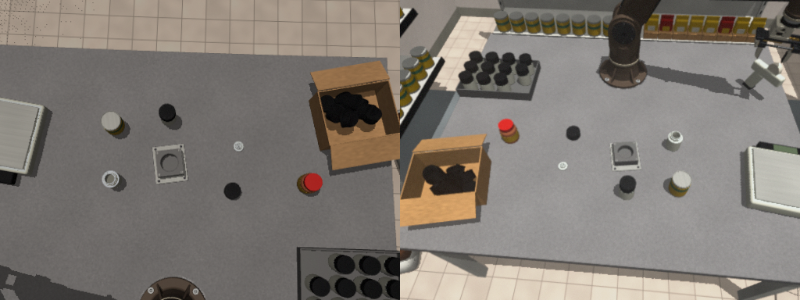

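Picture 1 (top left half, scene right half) agrees with the networks. In the top view the jar is at (110,180), nest (170,163), cap (232,190), sifter (238,146), and the finished shaker, tin and spread jar are clear of them.

```bash
cat > h.py <<'E'
from cell import arm,get_image,search_frame,pinpoint
import numpy as np,cv2
from scipy.spatial.transform import Rotation as R
G=np.array([.159,0,0])
def state():
    s=arm.observe();r=R.from_rotvec(s["ee_rot"]);return s,r,np.array(s["position"])+r.apply(G)
def go(p,yaw=0):
    """shift (mm, in present tool axes) and turn (deg) bringing the grasp point to p, tool down, jaws at yaw from world y"""
    s,r,g=state();best=None
    for k in(0,np.pi):
        a=yaw+np.pi/2+k;z=np.array([np.cos(a),np.sin(a),0]);x=np.array([0,0,-1.]);t=R.from_matrix(np.c_[x,np.cross(z,x),z])
        d=(r.inv()*t).as_rotvec(True)
        if best is None or np.linalg.norm(d)<np.linalg.norm(best[1]):best=(t,d)
    t,d=best;tcp=np.array(p)-t.apply(G)
    dp=tcp-s["position"]
    print("t",round(s["clock"],2),"grasp",g.round(4),"F",np.round(s["force"],1),"w",round(s["width"]*91.8,1))
    print(" shift now-axes",(r.inv().apply(dp)*1e3).round(1),"after-turn axes",(t.inv().apply(dp)*1e3).round(1),"turn",d.round(2))
def cloud(name):
    s,r,g=state();im=get_image(name);d=im["range_z"];v,u=np.nonzero(d>0);z=d[v,u]
    n=cv2.undistortPoints(np.c_[u,v].astype(float)[:,None],im["K"],np.array(im["distortion"],float))[:,0]
    c=np.c_[n*z[:,None],z]
    if name=="wrist":
        T=np.array(im["tool_from_camera"]);c=c@T[:3,:3].T+T[:3,3];w=r.apply(c)+s["position"]
    else: w=c@np.array(im["rotation"]).T+im["origin"]
    return w,im["frame"][v,u],im
def circ(w,c,rad,zlo,zhi):
    m=(np.hypot(*(w[:,:2]-c).T)<rad)&(w[:,2]>zlo)&(w[:,2]<zhi);p=w[m]
    if len(p)<10: print("few",len(p));return
    q,rr=cv2.minEnclosingCircle(p[:,:2].astype(np.float32))
    print(" n",len(p),"mean",p.mean(0).round(4),"enclosing",np.round(q,4),round(rr,4),"z90",np.percentile(p[:,2],90).round(4))
E
python3 - <<'E'
from h import *
s,r,g=state();print(r.as_matrix().round(3))
go([.460,.234,.20])
for n in("top","scene"):
    w,f,im=cloud(n);print(n)
    circ(w,[.46,.234],.05,.076,.1)
    circ(w,[.433,-.203],.05,.026,.05)
    circ(w,[.603,-.226],.04,.007,.03)
    circ(w,[.531,.032],.06,.035,.05)
    circ(w,[.531,.032],.03,.005,.025)
E
```

```text
[[ 0.    -0.973  0.229]
 [ 0.     0.229  0.973]
 [-1.    -0.     0.   ]]
t 1.1 grasp [0.143  0.6084 0.2458] F [ 0.1 -0.1 -0.5] w 92.0
 shift now-axes [  45.8 -394.3 -291.9] after-turn axes [  45.8 -317.  -374.4] turn [-13.23   0.     0.  ]Traceback (most recent call last):
  File "<stdin>", line 5, in <module>
  File "h.py", line 24, in cloud
    else: w=c@np.array(im["rotation"]).T+im["origin"]
            ~~~~~~~~~~~~~~~~~~~~~~~~~~~~^~~~~~~~~~~~~
ValueError: operands could not be broadcast together with shapes (195814,) (3,)
```

```bash
sed -i 's/np.array(im\["rotation"\]).T/Rm(im["rotation"]).T/; s/^G=/def Rm(x):\n    x=np.array(x);return x if x.shape==(3,3) else R.from_rotvec(x).as_matrix()\nG=/' h.py
python3 - <<'E'
from h import *
for n in("top","scene"):
    w,f,im=cloud(n);print(n)
    circ(w,[.46,.234],.05,.076,.1)
    circ(w,[.433,-.203],.05,.026,.05)
    circ(w,[.603,-.226],.04,.007,.03)
    circ(w,[.531,.032],.06,.035,.05)
    circ(w,[.531,.032],.03,.005,.025)
E
```

```text
top
 n 98 mean [0.4589 0.2343 0.0805] enclosing [0.4587 0.2348] 0.0231 z90 0.0848
 n 369 mean [ 0.4336 -0.2009  0.0334] enclosing [ 0.4342 -0.2011] 0.0317 z90 0.0372
 n 136 mean [ 0.6025 -0.2233  0.0149] enclosing [ 0.6052 -0.225 ] 0.039 z90 0.0226
 n 688 mean [0.5304 0.0323 0.0409] enclosing [0.5312 0.032 ] 0.0596 z90 0.0446
 n 327 mean [0.5312 0.0322 0.015 ] enclosing [0.531 0.032] 0.03 z90 0.0192
scene
 n 77 mean [0.4628 0.2344 0.0808] enclosing [0.4598 0.2345] 0.0234 z90 0.0842
 n 211 mean [ 0.4364 -0.2015  0.0339] enclosing [ 0.4347 -0.2017] 0.0305 z90 0.0369
 n 101 mean [ 0.6039 -0.2223  0.0156] enclosing [ 0.6065 -0.2356] 0.0333 z90 0.0228
 n 494 mean [0.5313 0.0323 0.0411] enclosing [0.5304 0.0325] 0.0596 z90 0.0437
 n 140 mean [0.5233 0.032  0.0155] enclosing [0.5236 0.0321] 0.027 z90 0.0182
```

>>> arm_command(
  motion=[
    [91.8, 0, 0, 0, -6.6, 0, 0],
    [91.8, 0, 0, 0, -6.6, 0, 0],
    [91.8, 0, -35, -41, 0, 0, 0],
    [91.8, 0, -35, -41, 0, 0, 0],
    [91.8, 0, -35, -41, 0, 0, 0],
  ],
)

```text
clock: 1.88
position: [0.2489, 0.484, 0.4048]
ee_rot: [-1.209, 1.209, 1.209]
force: [1.3, 1.0, 1.0]
width: 1.006
```

>>> arm_command(
  motion=[
    [91.8, 0, -35, -41, 0, 0, 0],
    [91.8, 0, -35, -41, 0, 0, 0],
    [91.8, 0, -35, -41, 0, 0, 0],
    [91.8, 0, -35, -41, 0, 0, 0],
    [91.8, 0, 0, 0, 0, 0, 0],
  ],
)

```text
clock: 2.5
position: [0.3907, 0.3175, 0.405]
ee_rot: [-1.205, 1.213, 1.202]
force: [-0.9, 0.4, -0.3]
width: 0.994
```

```bash
python3 - <<'E'
from h import *
go([.459,.2345,.20])
w,f,im=cloud("wrist"); circ(w,[.46,.234],.05,.076,.1)
print([(d["point"].round(4) if hasattr(d["point"],"round") else d["point"],d["p"]) for d in pinpoint("wrist","rim")])
cv2.imwrite("pics/w1.png",im["frame"][...,::-1])
E
```

```text
t 2.5 grasp [0.3909 0.3174 0.246 ] F [-0.9  0.4 -0.3] w 91.3
 shift now-axes [ 46.2 -68.9 -82.4] after-turn axes [ 46.  -68.3 -83. ] turn [-0.47 -0.06  0.09]
 n 252 mean [0.4464 0.2463 0.0797] enclosing [0.4506 0.2432] 0.0202 z90 0.0832
[([0.4628, 0.2365, 0.0815], 0.91)]
```

View pics/w1.png

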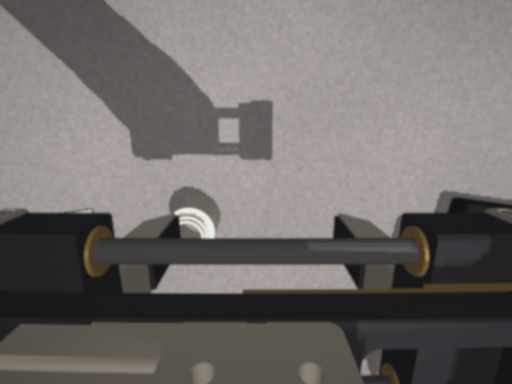

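The wrist view shows the jar's mouth at (195,222), half hidden by the gripper bar. The fixed cameras agree to about 1 mm, so I'll use those.

>>> arm_command(
  motion=[
    [91.8, 0, -34, -41, -0.5, 0, 0],
    [91.8, 0, -34.5, -42, 0, 0, 0],
    [91.8, 40, 0, 0, 0, 0, 0],
    [91.8, 0, 0, 0, 0, 0, 0],
    [91.8, 0, 0, 0, 0, 0, 0],
  ],
)

```text
clock: 3.22
position: [0.4561, 0.2402, 0.3655]
ee_rot: [-1.217, 1.204, 1.218]
force: [1.0, 0.2, 0.1]
width: 1.0
```

```bash
python3 - <<'E'
from h import *
go([.459,.2345,.053])
E
```

```text
t 3.23 grasp [0.4561 0.2403 0.2065] F [1.  0.2 0.1] w 91.8
 shift now-axes [153.5  -2.8  -5.8] after-turn axes [153.5  -2.9  -5.7] turn [ 0.63  0.03 -0.01]
```

>>> arm_command(
  motion=[
    [91.8, 40, -2.8, -5.8, 0, 0, 0],
    [91.8, 40, 0, 0, 0, 0, 0],
    [91.8, 0, 0, 0, 0, 0, 0],
    [91.8, 0, 0, 0, 0, 0, 0],
  ],
)

```text
clock: 3.72
position: [0.46, 0.2339, 0.2866]
ee_rot: [-1.216, 1.202, 1.215]
force: [-0.5, 0.5, 0.1]
width: 1.001
```

```bash
python3 - <<'E'
from h import *
go([.459,.2345,.053])
w,f,im=cloud("wrist"); circ(w,[.46,.234],.05,.076,.1)
E
```

```text
t 3.73 grasp [0.4603 0.2341 0.1276] F [-0.5  0.5  0.1] w 91.9
 shift now-axes [74.6  1.1  0.5] after-turn axes [74.6  1.   0.6] turn [0.54 0.08 0.1 ]
 n 1530 mean [0.4557 0.2358 0.0801] enclosing [0.4598 0.2358] 0.0235 z90 0.0831
```

>>> arm_command(
  motion=[
    [91.8, 40, 0.5, 0.5, 0.5, 0, 0],
    [91.8, 34, 0, 0, 0, 0, 0],
    [91.8, 0, 0, 0, 0, 0, 0],
    [58, 0, 0, 0, 0, 0, 0],
    [58, 0, 0, 0, 0, 0, 0],
  ],
  newtons=15,
)

```text
clock: 4.4
position: [0.4597, 0.2337, 0.2125]
ee_rot: [-1.209, 1.206, 1.208]
force: [0.0, 1.5, 0.3]
width: 0.836
```

>>> arm_command(
  motion=[
    [50, 0, 0, 0, 0, 0, 0],
    [50, 0, 0, 0, 0, 0, 0],
    [50, 0, 0, 0, 0, 0, 0],
    [50, -40, 0, 0, 0, 0, 0],
    [50, -40, 0, 0, 0, 0, 0],
  ],
)

```text
clock: 5.03
position: [0.4587, 0.2331, 0.2914]
ee_rot: [-1.209, 1.211, 1.209]
force: [1.2, 0.4, -0.3]
width: 0.645
```

```bash
python3 - <<'E'
from h import *
go([.531,.032,.13])
s,r,g=state()
for n in("top","scene"):
    w,f,im=cloud(n); circ(w,g[:2],.035,g[2]+.02,g[2]+.036)
    print([(np.round(d["point"],4),d["p"]) for t in("rim","jar") for d in pinpoint(n,t)[:2]])
E
```

```text
t 5.03 grasp [0.4585 0.2329 0.1324] F [ 1.2  0.4 -0.3] w 59.2
 shift now-axes [   2.5  -72.4 -201. ] after-turn axes [   2.4  -72.3 -201.1] turn [-0.03 -0.05 -0.07]
few 0
[(array([ 0.703 ,  0.0418, -0.0018]), 0.54)]
 n 89 mean [0.464  0.2348 0.1605] enclosing [0.4594 0.2334] 0.034 z90 0.1645
[(array([0.4625, 0.2351, 0.1603]), 0.78), (array([0.4576, 0.2309, 0.0791]), 0.68)]
```

>>> arm_command(
  motion=[
    [50, 0, -18, -50, 0, 0, 0],
    [50, 0, -18, -50, 0, 0, 0],
    [50, 0, -18, -50, 0, 0, 0],
    [50, 0, -18.5, -51, 0, 0, 0],
    [50, 0, 0, 0, 0, 0, 0],
  ],
)

```text
clock: 5.95
position: [0.5319, 0.0271, 0.2895]
ee_rot: [-1.204, 1.216, 1.203]
force: [-0.3, 0.3, -0.6]
width: 0.651
```

>>> arm_command(
  motion=[
    [50, 0, 0, 0, 0, 0, 0],
    [50, 0, 0, 0, 0, 0, 0],
  ],
)

```text
clock: 6.2
position: [0.5309, 0.0338, 0.2901]
ee_rot: [-1.21, 1.209, 1.212]
force: [0.6, -0.1, -0.9]
width: 0.651
```

```bash
python3 - <<'E'
from h import *
go([.531,.032,.067])
print([(np.round(d["point"],4),d["p"]) for t in("rim","jar") for n in ("top","scene") if get_image(n) for d in pinpoint(n,t)[:2]])
E
```

```text
t 6.2 grasp [0.5307 0.0338 0.1311] F [ 0.6 -0.1 -0.9] w 59.8
 shift now-axes [64.1 -0.2 -1.8] after-turn axes [64.1 -0.1 -1.8] turn [ 0.1   0.02 -0.08]
[(array([0.5298, 0.0362, 0.1575]), 0.8), (array([0.5272, 0.0322, 0.0133]), 0.29), (array([0.5288, 0.0309, 0.0776]), 0.97)]
```

>>> arm_command(
  motion=[
    [50, 20, 0, -1.5, 0, 0, 0],
    [50, 15, 0, 0, 0, 0, 0],
    [50, 10, 0, 0, 0, 0, 0],
    [50, 10, 0, 0, 0, 0, 0],
    [50, 0, 0, 0, 0, 0, 0],
  ],
)

```text
clock: 7.22
position: [0.5309, 0.0308, 0.2349]
ee_rot: [-1.208, 1.211, 1.21]
force: [-3.1, 1.5, -2.6]
width: 0.651
```

>>> arm_command(
  motion=[
    [50, 3, 0, 0, 0, 0, 0],
    [50, 3, 0, 0, 0, 0, 0],
    [50, 0, 0, 0, 0, 0, 0],
  ],
)

```text
clock: 7.6
position: [0.5309, 0.031, 0.2297]
ee_rot: [-1.208, 1.21, 1.21]
force: [-4.6, 2.3, -1.6]
width: 0.653
```

```bash
python3 - <<'E'
from h import *
go([.531,.032,.067])
w,f,im=cloud("scene");circ(w,[.531,.032],.05,.087,.115)
E
```

```text
t 7.6 grasp [0.5307 0.031  0.0707] F [-4.6  2.3 -1.6] w 60.0
 shift now-axes [ 3.7 -0.1  1. ] after-turn axes [ 3.7 -0.1  1. ] turn [-0.02  0.02 -0.07]
 n 109 mean [0.5381 0.0329 0.0947] enclosing [0.537 0.036] 0.0363 z90 0.1027
```

>>> arm_command(
  motion=[
    [50, 1, 1.5, 1, 0, 0, 0],
    [50, 2, 0, 0, 0, 0, 0],
    [50, 0, 0, 0, 0, 0, 0],
  ],
)

```text
clock: 8.02
position: [0.5303, 0.0316, 0.2268]
ee_rot: [-1.209, 1.209, 1.208]
force: [-1.7, -0.6, -0.9]
width: 0.65
```

```bash
python3 - <<'E'
from h import *
go([.531,.032,.067])
E
```

```text
t 8.03 grasp [0.5304 0.0316 0.0678] F [-1.7 -0.6 -0.9] w 59.6
 shift now-axes [ 0.8 -0.7  0.4] after-turn axes [ 0.8 -0.7  0.4] turn [-0.04 -0.01  0.05]
```

>>> arm_command(
  motion=[
    [50, 1, 0.5, 0, 0, 0, 0],
    [60, 0, 0, 0, 0, 0, 0],
    [75, 0, 0, 0, 0, 0, 0],
    [91.8, 0, 0, 0, 0, 0, 0],
    [91.8, 0, 0, 0, 0, 0, 0],
  ],
)

```text
clock: 8.65
position: [0.5295, 0.0318, 0.2258]
ee_rot: [-1.209, 1.209, 1.209]
force: [0.2, 0.0, 0.8]
width: 0.931
```

>>> arm_command(
  motion=[
    [91.8, 0, 0, 0, 0, 0, 0],
    [91.8, -35, 0, 0, 0, 0, 0],
    [91.8, -50, 0, 0, 0, 0, 0],
    [91.8, 0, 0, -50, 0, 0, 0],
    [91.8, 0, 0, -50, 0, 0, 0],
  ],
)

```text
clock: 9.28
position: [0.5296, -0.0688, 0.3116]
ee_rot: [-1.211, 1.207, 1.209]
force: [1.1, -0.4, 0.4]
width: 1.001
```

>>> arm_command(
  motion=[
    [91.8, 0, -14, -50, 0, 0, 0],
    [91.8, 0, -14, -50, 0, 0, 0],
    [91.8, 0, -14, -50, 0, 0, 0],
    [91.8, 0, 0, 0, 0, 0, 0],
    [91.8, 0, 0, 0, 0, 0, 0],
  ],
)

```text
clock: 9.9
position: [0.5711, -0.2179, 0.3104]
ee_rot: [-1.208, 1.209, 1.21]
force: [0.3, 1.0, -1.2]
width: 1.002
```

```bash
python3 - <<'E'
from h import *
go([.6035,-.224,.032])
for n in("top","scene"):
    w,f,im=cloud(n);circ(w,[.531,.032],.04,.088,.115)
    print([(t,np.round(d["point"],4),d["p"]) for t in("rim","jar","sifter") for d in pinpoint(n,t)[:1]])
    if n=="scene":cv2.imwrite("pics/b.png",cv2.resize(im["frame"][130:280,150:420,::-1],None,fx=2.5,fy=2.5))
w,f,im=cloud("wrist")
circ(w,[.6035,-.224],.03,.007,.03)
circ(w,[.6035,-.224],.03,.0155,.03)
print([(t,np.round(d["point"],4),d["p"]) for t in("sifter",) for d in pinpoint("wrist",t)[:1]])
E
```

```text
t 9.9 grasp [ 0.571  -0.2177  0.1514] F [ 0.3  1.  -1.2] w 92.0
 shift now-axes [119.4 -32.5  -6.2] after-turn axes [119.4 -32.4  -6.1] turn [-0.04  0.04 -0.04]
 n 109 mean [0.5312 0.0319 0.0947] enclosing [0.5322 0.0324] 0.0235 z90 0.099
[('rim', array([0.5309, 0.0368, 0.0963]), 0.7), ('jar', array([0.5314, 0.032 , 0.0137]), 0.97), ('sifter', array([0.5317, 0.0322, 0.0141]), 0.58)]
 n 90 mean [0.5327 0.0324 0.0944] enclosing [0.5308 0.0331] 0.0232 z90 0.098
[('rim', array([0.5333, 0.0282, 0.0925]), 0.59), ('jar', array([0.5277, 0.0327, 0.014 ]), 0.66), ('sifter', array([ 0.6005, -0.2247,  0.001 ]), 0.58)]
 n 1013 mean [ 0.5998 -0.2232  0.0153] enclosing [ 0.6015 -0.2236] 0.0195 z90 0.0211
 n 420 mean [ 0.6007 -0.2233  0.0204] enclosing [ 0.6016 -0.2234] 0.0122 z90 0.0215
[('sifter', array([ 0.6023, -0.2275,  0.0029]), 0.67)]
```

View pics/b.png

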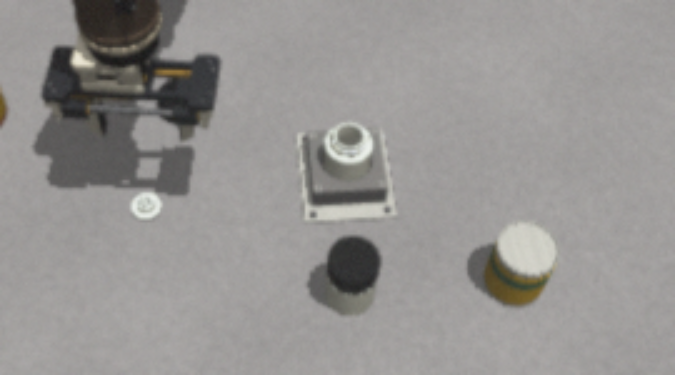

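Picture 3: the jar stands in the nest (348,150), the sifter is at (146,205), and the bystanders are untouched. On to the sifter.

>>> arm_command(
  motion=[
    [60, 30, -31, -6, 0, 0, 0],
    [50, 45, 0, 0, 0, 0, 0],
    [50, 20, 0, 0, 0, 0, 0],
    [50, 0, 0, 0, 0, 0, 0],
    [50, 0, 0, 0, 0, 0, 0],
  ],
)

```text
clock: 11.02
position: [0.6027, -0.2246, 0.2173]
ee_rot: [-1.21, 1.209, 1.207]
force: [0.8, -0.2, 1.2]
width: 0.553
```

```bash
python3 - <<'E'
from h import *
go([.602,-.2235,.032])
w,f,im=cloud("wrist")
circ(w,[.602,-.2235],.03,.007,.014)
circ(w,[.602,-.2235],.03,.0155,.03)
E
```

```text
t 11.03 grasp [ 0.6031 -0.2247  0.0583] F [ 0.8 -0.2  1.2] w 50.8
 shift now-axes [26.3  0.8  1.2] after-turn axes [26.3  0.7  1.1] turn [-0.04 -0.04  0.11]
 n 1283 mean [ 0.599  -0.2234  0.0116] enclosing [ 0.6017 -0.2232] 0.0196 z90 0.0125
 n 965 mean [ 0.6008 -0.2233  0.0204] enclosing [ 0.6016 -0.2232] 0.0121 z90 0.0214
```

>>> arm_command(
  motion=[
    [50, 20, 1, 1.4, 0, 0, 0],
    [50, 6, 0, 0, 0, 0, 0],
    [35, 0, 0, 0, 0, 0, 0],
    [28, 0, 0, 0, 0, 0, 0],
    [20, 0, 0, 0, 0, 0, 0],
  ],
  newtons=10,
)

```text
clock: 11.7
position: [0.6015, -0.223, 0.1904]
ee_rot: [-1.209, 1.209, 1.208]
force: [0.3, 0.2, 0.1]
width: 0.266
```

>>> arm_command(
  motion=[
    [15, 0, 0, 0, 0, 0, 0],
    [15, 0, 0, 0, 0, 0, 0],
    [15, 0, 0, 0, 0, 0, 0],
  ],
)

```text
clock: 12.08
position: [0.6015, -0.223, 0.1903]
ee_rot: [-1.209, 1.209, 1.208]
force: [-0.2, 0.2, 6.4]
width: 0.252
```

```bash
python3 - <<'E'
from h import *
go([.602,-.2235,.15])
E
```

```text
t 12.07 grasp [ 0.6017 -0.223   0.0313] F [-0.2  0.2  6.4] w 23.2
 shift now-axes [-118.7   -0.6   -0.5] after-turn axes [-118.7   -0.5   -0.5] turn [-0.03 -0.01  0.05]
```

>>> arm_command(
  motion=[
    [15, -30, 0, 0, 0, 0, 0],
    [15, -45, 0, 0, 0, 0, 0],
    [15, -45, 0, 0, 0, 0, 0],
    [15, 0, 0, 0, 0, 0, 0],
  ],
)

```text
clock: 12.58
position: [0.6023, -0.2235, 0.3135]
ee_rot: [-1.213, 1.206, 1.203]
force: [-1.6, -0.4, -0.2]
width: 0.248
```

```bash
python3 - <<'E'
from h import *
go([.531,.032,.151])
s,r,g=state()
w,f,im=cloud("scene");circ(w,g[:2],.03,g[2]-.026,g[2]-.017)
print([(t,np.round(d["point"],4),d["p"]) for n in ("scene","top") if get_image(n) for t in("sifter",) for d in pinpoint(n,t)[:1]])
w,f,im=cloud("wrist")
circ(w,g[:2],.03,g[2]-.026,g[2]-.017)
cv2.imwrite("pics/c.png",im["frame"][...,::-1])
E
```

```text
t 12.57 grasp [ 0.6033 -0.2238  0.1545] F [-1.6 -0.4 -0.2] w 22.8
 shift now-axes [  2.6  71.5 255.4] after-turn axes [  3.5  71.3 255.5] turn [-0.04 -0.1   0.36]
 n 37 mean [ 0.6136 -0.2238  0.1348] enclosing [ 0.6042 -0.2233] 0.0195 z90 0.1365
[('sifter', array([ 0.6018, -0.2226,  0.1216]), 0.64)]
 n 933 mean [ 0.5886 -0.2218  0.1312] enclosing [ 0.5889 -0.2218] 0.0209 z90 0.1364
```

View pics/c.png

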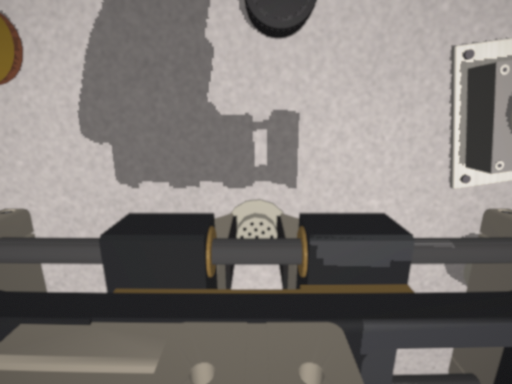

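Picture 4: the sifter is held level between the pads, its perforated face at (258,228). The cap shows at (280,10) and the nest at the right edge.

>>> arm_command(
  motion=[
    [15, 0, 14, 50, 0, 0, 0],
    [15, 0, 14, 52, 0, 0, 0],
    [15, 0, 14, 52, 0, 0, 0],
    [15, 0, 14, 52, 0, 0, 0],
    [15, 0, 14.5, 50, 0, 0, 0],
  ],
)

```text
clock: 13.5
position: [0.5301, 0.0349, 0.309]
ee_rot: [-1.209, 1.21, 1.21]
force: [0.9, 0.6, -0.2]
width: 0.254
```

>>> arm_command(
  motion=[
    [15, 0, 0, 0, 0, 0, 0],
    [15, 0, 0, 0, 0, 0, 0],
    [15, 0, 0, 0, 0, 0, 0],
  ],
)

```text
clock: 13.88
position: [0.5312, 0.0317, 0.3095]
ee_rot: [-1.208, 1.211, 1.207]
force: [-0.8, -0.4, -1.0]
width: 0.254
```

```bash
python3 - <<'E'
from h import *
go([.531,.032,.120])
s,r,g=state()
w,f,im=cloud("scene");circ(w,g[:2],.03,g[2]-.026,g[2]-.017)
circ(w,g[:2],.03,.09,.099)
w,f,im=cloud("wrist")
circ(w,g[:2],.04,.09,.1);circ(w,g[:2],.04,.075,.083)
cv2.imwrite("pics/d.png",im["frame"][...,::-1])
E
```

```text
t 13.88 grasp [0.5311 0.0316 0.1505] F [-0.8 -0.4 -1. ] w 23.3
 shift now-axes [30.5  0.2  0.3] after-turn axes [30.5  0.2  0.3] turn [-0.16 -0.04 -0.02]
 n 32 mean [0.5403 0.0327 0.1311] enclosing [0.5309 0.0318] 0.0197 z90 0.1331
 n 55 mean [0.5393 0.0338 0.0946] enclosing [0.5315 0.0323] 0.0232 z90 0.0978
 n 879 mean [0.5178 0.0326 0.0938] enclosing [0.5303 0.0325] 0.0233 z90 0.097
 n 1270 mean [0.5152 0.0326 0.0805] enclosing [0.5306 0.0325] 0.0302 z90 0.0814
```

View pics/d.png

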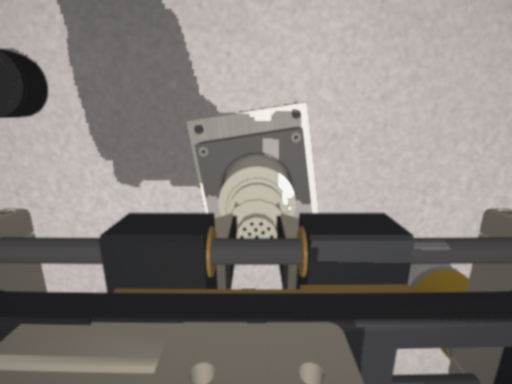

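Picture 5: the sifter (258,228) is centred over the jar's mouth, and the numbers agree within 1 mm. I'll lower it now.

>>> arm_command(
  motion=[
    [15, 12, 0, 0.5, 0, 0, 0],
    [15, 8, 0, 0, 0, 0, 0],
    [15, 5, 0, 0, 0, 0, 0],
    [15, 3, 0, 0, 0, 0, 0],
    [15, 0, 0, 0, 0, 0, 0],
  ],
)

```text
clock: 14.6
position: [0.5309, 0.0336, 0.2816]
ee_rot: [-1.209, 1.21, 1.209]
force: [-0.4, -0.3, -0.1]
width: 0.255
```

>>> arm_command(
  motion=[
    [15, 2, 0, 0, 0, 0, 0],
    [15, 1, 0, 0, 0, 0, 0],
    [15, 0, 0, 0, 0, 0, 0],
  ],
)

```text
clock: 14.98
position: [0.5309, 0.0337, 0.2788]
ee_rot: [-1.209, 1.209, 1.209]
force: [0.3, -0.6, -0.1]
width: 0.252
```

```bash
python3 - <<'E'
from h import *
go([.531,.032,.120])
s,r,g=state()
w,f,im=cloud("scene");circ(w,g[:2],.03,.094,.105)
E
```

```text
t 14.97 grasp [0.5309 0.0337 0.1198] F [ 0.3 -0.6 -0.1] w 23.2
 shift now-axes [-0.2 -0.1 -1.7] after-turn axes [-0.2 -0.1 -1.7] turn [-0.03  0.    0.  ]
 n 53 mean [0.5407 0.0319 0.0993] enclosing [0.5311 0.0326] 0.0218 z90 0.103
```

>>> arm_command(
  motion=[
    [15, 0.5, 0, -1, 0, 0, 0],
    [15, 1, 0, 0, 0, 0, 0],
    [15, 0, 0, 0, 0, 0, 0],
  ],
)

```text
clock: 15.4
position: [0.5311, 0.0327, 0.278]
ee_rot: [-1.209, 1.209, 1.208]
force: [-2.5, -0.1, 8.5]
width: 0.255
```

>>> arm_command(
  motion=[
    [15, 1, 0, 0, 0, 0, 0],
    [15, 0, 0, 0, 0, 0, 0],
  ],
)

```text
clock: 15.65
position: [0.5312, 0.0326, 0.2774]
ee_rot: [-1.209, 1.208, 1.208]
force: [-3.6, 0.6, 12.1]
width: 0.252
```

>>> arm_command(
  motion=[
    [15, -1.5, 0, 0, 0, 0, 0],
    [35, 0, 0, 0, 0, 0, 0],
    [50, 0, 0, 0, 0, 0, 0],
    [60, 0, 0, 0, 0, 0, 0],
    [60, -20, 0, 0, 0, 0, 0],
  ],
)

```text
clock: 16.27
position: [0.5303, 0.0326, 0.2967]
ee_rot: [-1.208, 1.212, 1.211]
force: [0.4, -0.5, -0.1]
width: 0.624
```

>>> arm_command(
  motion=[
    [91.8, -30, 0, 0, 0, 0, 0],
    [91.8, 0, 21, -50, 0, 0, 0],
    [91.8, 0, 21, -50, 0, 0, 0],
    [91.8, 0, 21, -50, 0, 0, 0],
    [91.8, 0, 21, -50, 0, 0, 0],
  ],
)

```text
clock: 16.9
position: [0.446, -0.1688, 0.3278]
ee_rot: [-1.209, 1.209, 1.209]
force: [0.2, -0.1, 0.2]
width: 0.997
```

```bash
python3 - <<'E'
from h import *
go([.434,-.201,.10])
for n in("top","scene"):
    w,f,im=cloud(n);circ(w,[.531,.032],.03,.092,.103);circ(w,[.531,.032],.03,.103,.113)
    print([(t,np.round(d["point"],4),d["p"]) for t in("rim","jar","sifter","cap") for d in pinpoint(n,t)[:1]])
    if n=="scene":cv2.imwrite("pics/e.png",cv2.resize(im["frame"][160:240,240:350,::-1],None,fx=6,fy=6))
w,f,im=cloud("wrist")
circ(w,[.434,-.201],.045,.026,.05)
E
```

```text
t 16.9 grasp [ 0.4461 -0.1688  0.1688] F [ 0.2 -0.1  0.2] w 91.5
 shift now-axes [ 68.8  12.  -32.2] after-turn axes [ 68.8  12.  -32.2] turn [-0.01 -0.    0.03]
 n 125 mean [0.5309 0.0311 0.0976] enclosing [0.5322 0.0324] 0.0232 z90 0.1016
 n 69 mean [0.5333 0.0328 0.1074] enclosing [0.5317 0.0325] 0.018 z90 0.111
[('rim', array([0.5348, 0.0359, 0.0963]), 0.65), ('jar', array([0.5301, 0.0316, 0.0167]), 0.8), ('sifter', array([0.5307, 0.0311, 0.0908]), 0.5)]
 n 90 mean [0.5381 0.0327 0.098 ] enclosing [0.5313 0.0333] 0.0229 z90 0.1019
 n 48 mean [0.5319 0.0323 0.1081] enclosing [0.5343 0.0288] 0.0175 z90 0.1112
[('rim', array([0.529 , 0.0334, 0.0942]), 0.52), ('jar', array([0.5296, 0.0268, 0.0144]), 0.71), ('sifter', array([0.5288, 0.032 , 0.0906]), 0.55), ('cap', array([ 0.4334, -0.1967, -0.0033]), 0.72)]
 n 2873 mean [ 0.4322 -0.2015  0.0336] enclosing [ 0.433  -0.2016] 0.0304 z90 0.0345
```

View pics/e.png

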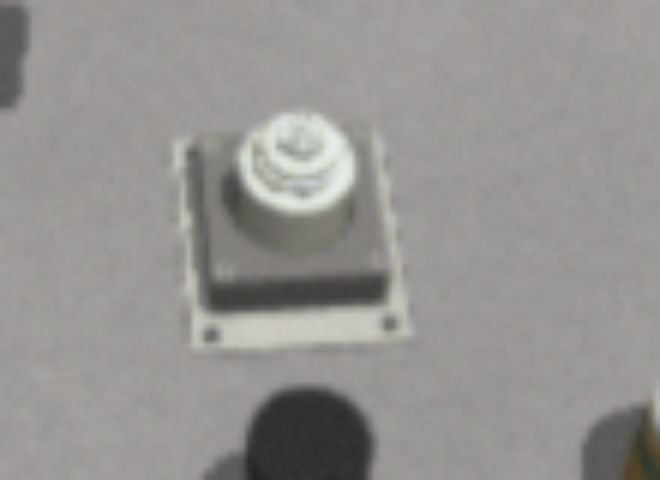

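Picture 6: the sifter sits flat in the jar (300,150). The turret top measures about 0.108 m, as expected. Now the cap.

>>> arm_command(
  motion=[
    [91.8, 50, 12.5, -32.5, 0, 0, 0],
    [91.8, 40, 0, 0, 0, 0, 0],
    [91.8, 25, 0, 0, 0, 0, 0],
    [91.8, 0, 0, 0, 0, 0, 0],
    [91.8, 0, 0, 0, 0, 0, 0],
  ],
)

```text
clock: 18.08
position: [0.4348, -0.1997, 0.2135]
ee_rot: [-1.21, 1.209, 1.208]
force: [0.2, 0.3, 0.5]
width: 0.998
```

```bash
python3 - <<'E'
from h import *
go([.4335,-.2015,.022])
E
```

```text
t 18.07 grasp [ 0.435  -0.1998  0.0545] F [0.2 0.3 0.5] w 91.7
 shift now-axes [32.5  1.4 -1.8] after-turn axes [32.5  1.3 -1.8] turn [ 0.   -0.01  0.05]
```

>>> arm_command(
  motion=[
    [91.8, 20, 1.4, -1.8, 0, 0, 0],
    [91.8, 12, 0, 0, 0, 0, 0],
    [70, 0, 0, 0, 0, 0, 0],
    [62, 0, 0, 0, 0, 0, 0],
    [55, 0, 0, 0, 0, 0, 0],
  ],
  newtons=15,
)

```text
clock: 18.7
position: [0.4332, -0.2016, 0.1813]
ee_rot: [-1.209, 1.209, 1.208]
force: [-0.2, 0.3, 0.6]
width: 0.724
```

>>> arm_command(
  motion=[
    [50, 0, 0, 0, 0, 0, 0],
    [50, 0, 0, 0, 0, 0, 0],
    [50, 0, 0, 0, 0, 0, 0],
    [50, 0, 0, 0, 0, 0, 0],
  ],
  newtons=35,
)

```text
clock: 19.2
position: [0.4331, -0.2016, 0.1811]
ee_rot: [-1.209, 1.209, 1.208]
force: [-1.0, 0.5, 5.8]
width: 0.651
```

```bash
python3 - <<'E'
from h import *
go([.531,.0325,.15])
w,f,im=cloud("wrist")
circ(w,[.434,-.201],.045,.026,.04)
E
```

```text
t 19.2 grasp [ 0.4332 -0.2016  0.0221] F [-1.   0.5  5.8] w 59.8
 shift now-axes [-127.8  -97.9  234.2] after-turn axes [-127.9  -97.9  234.1] turn [-0.03 -0.    0.04]
 n 7072 mean [ 0.4263 -0.201   0.0333] enclosing [ 0.4221 -0.201 ] 0.0435 z90 0.0345
```

>>> arm_command(
  motion=[
    [50, -30, 0, 0, 0, 0, 0],
    [50, -50, 0, 0, 0, 0, 0],
    [50, -50, 0, 0, 0, 0, 0],
    [50, 0, 0, 0, 0, 0, 0],
  ],
)

```text
clock: 19.75
position: [0.4339, -0.2021, 0.314]
ee_rot: [-1.213, 1.206, 1.203]
force: [1.5, 0.0, -0.5]
width: 0.653
```

>>> arm_command(
  motion=[
    [50, 0, -19.5, 47, 0, 0, 0],
    [50, 0, -19.5, 47, 0, 0, 0],
    [50, 0, -19.5, 47, 0, 0, 0],
    [50, 0, -19.5, 47, 0, 0, 0],
    [50, 0, -20, 46, 0, 0, 0],
  ],
)

```text
clock: 20.38
position: [0.5311, 0.034, 0.3097]
ee_rot: [-1.208, 1.211, 1.21]
force: [1.3, -0.3, -1.0]
width: 0.651
```

>>> arm_command(
  motion=[
    [50, 0, 0, 0, 0, 0, 0],
    [50, 0, 0, 0, 0, 0, 0],
    [50, 0, 0, 0, 0, 0, 0],
    [50, 0, 0, 0, 0, 0, 0],
  ],
)

```text
clock: 20.88
position: [0.5307, 0.0312, 0.3107]
ee_rot: [-1.208, 1.211, 1.208]
force: [0.1, 0.8, -0.0]
width: 0.651
```

```bash
python3 - <<'E'
from h import *
go([.531,.0325,.125])
s,r,g=state()
w,f,im=cloud("scene");circ(w,g[:2],.04,g[2]+.006,g[2]+.018);circ(w,g[:2],.034,.075,.084)
w,f,im=cloud("wrist")
m=f.sum(1)<200
circ(w[m],g[:2],.034,g[2]+.006,g[2]+.014);circ(w,g[:2],.034,.075,.084);circ(w,g[:2],.034,.09,.098)
cv2.imwrite("pics/f.png",im["frame"][...,::-1])
E
```

```text
t 20.88 grasp [0.5307 0.0312 0.1517] F [ 0.1  0.8 -0. ] w 59.7
 shift now-axes [26.7 -0.3  1.3] after-turn axes [26.7 -0.3  1.3] turn [-0.13 -0.01 -0.01]
 n 242 mean [0.5368 0.0316 0.1633] enclosing [0.5383 0.0312] 0.0372 z90 0.1659
 n 97 mean [0.5438 0.0311 0.0807] enclosing [0.5316 0.032 ] 0.0301 z90 0.0833
 n 6256 mean [0.5244 0.032  0.163 ] enclosing [0.5278 0.0319] 0.0327 z90 0.164
 n 921 mean [0.51   0.0328 0.0804] enclosing [0.5241 0.033 ] 0.0292 z90 0.0815
 n 148 mean [0.5101 0.0331 0.0916] enclosing [0.5144 0.0329] 0.0166 z90 0.0926
```

View pics/f.png

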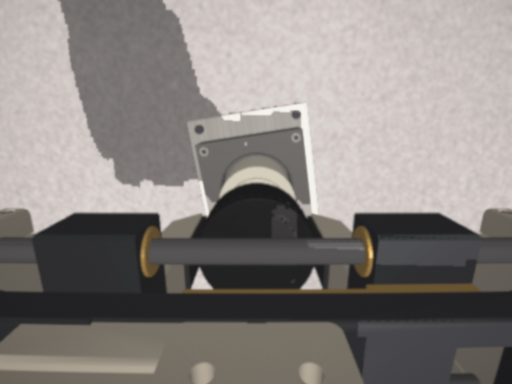

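Picture 7: the cap (258,240) is held square and centred over the jar.

>>> arm_command(
  motion=[
    [50, 12, 0, 1.2, 0, 0, 0],
    [50, 12, 0, 0, 0, 0, 0],
    [50, 8, 0, 0, 0, 0, 0],
    [50, 4, 0, 0, 0, 0, 0],
    [50, 0, 0, 0, 0, 0, 0],
  ],
)

```text
clock: 21.6
position: [0.531, 0.0335, 0.2744]
ee_rot: [-1.209, 1.21, 1.209]
force: [1.1, -0.2, -0.6]
width: 0.648
```

```bash
python3 - <<'E'
from h import *
go([.5306,.0325,.102])
s,r,g=state()
w,f,im=cloud("wrist")
circ(w,g[:2],.036,.077,.0825)
w,f,im=cloud("scene");circ(w,g[:2],.034,.077,.084)
E
```

```text
t 21.6 grasp [0.5309 0.0335 0.1154] F [ 1.1 -0.2 -0.6] w 59.5
 shift now-axes [13.4  0.4 -1. ] after-turn axes [13.4  0.4 -1. ] turn [-0.03 -0.01 -0.03]
 n 503 mean [0.5065 0.0279 0.0803] enclosing [0.5186 0.0305] 0.0272 z90 0.0813
 n 57 mean [0.5496 0.0278 0.0806] enclosing [0.5358 0.0315] 0.0291 z90 0.0825
```

>>> arm_command(
  motion=[
    [50, 4, 0.3, -1, 0, 0, 0],
    [50, 2, 0, 0, 0, 0, 0],
    [50, 1, 0, 0, 0, 0, 0],
    [50, 0, 0, 0, 0, 0, 0],
  ],
)

```text
clock: 22.2
position: [0.5308, 0.0323, 0.268]
ee_rot: [-1.209, 1.21, 1.208]
force: [-1.0, -1.6, 4.6]
width: 0.652
```

>>> arm_command(
  motion=[
    [50, 1, 0, 0, 0, 0, 0],
    [50, 1, 0, 0, 0, 0, 0],
    [50, 0, 0, 0, 0, 0, 0],
  ],
)

```text
clock: 22.58
position: [0.5309, 0.0323, 0.2663]
ee_rot: [-1.209, 1.209, 1.208]
force: [-1.7, -1.5, 6.6]
width: 0.653
```

>>> arm_command(
  motion=[
    [50, 1, 0, 0, 0, 0, 0],
    [50, 1, 0, 0, 0, 0, 0],
    [50, 0, 0, 0, 0, 0, 0],
  ],
  newtons=45,
)

```text
clock: 22.95
position: [0.5306, 0.0327, 0.2634]
ee_rot: [-1.209, 1.21, 1.209]
force: [0.0, 0.1, -1.4]
width: 0.65
```

>>> arm_command(
  motion=[
    [50, 1, 0, 0, 0, 0, 0],
    [50, 1, 0, 0, 0, 0, 0],
    [50, 0, 0, 0, 0, 0, 0],
  ],
)

```text
clock: 23.32
position: [0.5307, 0.0326, 0.2616]
ee_rot: [-1.209, 1.21, 1.209]
force: [0.7, 0.3, -2.2]
width: 0.65
```

>>> arm_command(
  motion=[
    [50, 1, 0, 0, 0, 0, 0],
    [50, 1, 0, 0, 0, 0, 0],
    [50, 0, 0, 0, 0, 0, 0],
  ],
)

```text
clock: 23.7
position: [0.5308, 0.0324, 0.2611]
ee_rot: [-1.209, 1.209, 1.208]
force: [-6.8, 0.0, 19.9]
width: 0.651
```

>>> arm_command(
  motion=[
    [50, -0.3, 0.3, 0, 0, 0, 0],
    [50, 0, 0, 0, 0, 0, 0],
    [50, 0, 0, 0, 0, 0, 0],
    [50, 0, 0, 0, 0, 0, 0],
  ],
)

```text
clock: 24.2
position: [0.5306, 0.0324, 0.2611]
ee_rot: [-1.209, 1.208, 1.208]
force: [-3.6, -0.1, 13.1]
width: 0.65
```

>>> arm_command(
  motion=[
    [50, 0, 0, 0, 0, 0, 0],
    [50, 0, 0, 0, 0, 0, 0],
    [50, 0, 0, 0, 0, 0, 0],
    [50, 0, 0, 0, 0, 0, 0],
  ],
)

```text
clock: 24.7
position: [0.5306, 0.0325, 0.2611]
ee_rot: [-1.209, 1.208, 1.208]
force: [-5.0, 0.6, 12.7]
width: 0.651
```

```bash
python3 - <<'E'
from h import *
go([.5306,.0325,.102])
w,f,im=cloud("scene");m=f.sum(1)<200
circ(w[m],[.5306,.0325],.033,.108,.118)
print([(t,np.round(d["point"],4),round(d["p"],2)) for n in("scene","top") if get_image(n) for t in("cap_top","cap","jar","finished","tin","spread") for d in pinpoint(n,t)[:2]])
cv2.imwrite("pics/g.png",cv2.resize(im["frame"][130:280,190:400,::-1],None,fx=3,fy=3))
print(arm.observe()["force"])
E
```

```text
t 24.7 grasp [0.5307 0.0326 0.1021] F [-5.   0.6 12.7] w 59.8
 shift now-axes [ 0.1 -0.   0. ] after-turn axes [ 0.1 -0.   0. ] turn [-0.03  0.03  0.06]
 n 208 mean [0.5372 0.0329 0.1139] enclosing [0.5334 0.0328] 0.0314 z90 0.1165
[('cap_top', array([0.5296, 0.0329, 0.1128]), 0.79), ('cap', array([0.5298, 0.0363, 0.079 ]), 0.74), ('cap', array([0.6691, 0.249 , 0.0011]), 0.66), ('jar', array([0.5264, 0.029 , 0.0174]), 0.56), ('finished', array([ 0.707 ,  0.041 , -0.0009]), 0.87), ('finished', array([0.5289, 0.0269, 0.0161]), 0.57), ('tin', array([0.6666, 0.2455, 0.0014]), 0.64), ('spread', array([ 0.4685, -0.4787,  0.0019]), 0.9), ('finished', array([0.7008, 0.043 , 0.0008]), 0.78), ('tin', array([0.667 , 0.2427, 0.004 ]), 0.93), ('spread', array([ 0.4722, -0.4783,  0.0029]), 0.95)]
[-3.79385886 -0.21149473 13.84209447]
```

View pics/g.png

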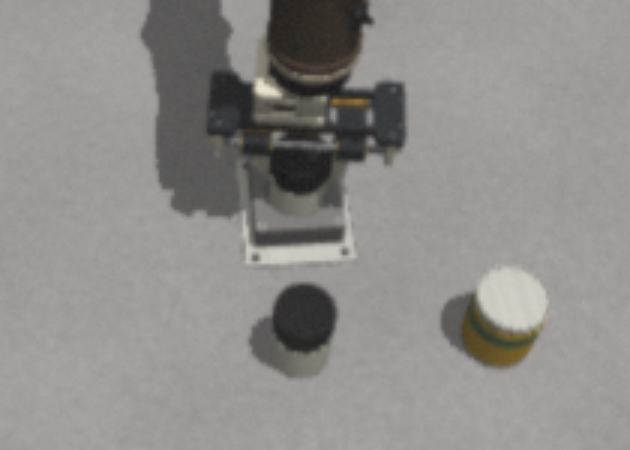

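Picture 8: the cap (300,165) sits home on the jar in the nest, its top at 0.113 m. The push is a steady 13 N and the bystanders are unmoved, so I'm handing in.

```bash
python3 -c "
from cell import arm
print(arm.sign_off(),arm.observe()['force'])"
```

```text
the job is handed in; nothing more can be done
the job is handed in; nothing more can be done
```

The shaker is assembled and I handed the job in at about 25 s of the 72 s allowed. I set the jar in the nest pocket, seated the sifter on its rim, and pressed the cap on by its sides until it clicked. The gripper is still holding the cap and pushing down.

**Last checks, all just before hand-in:**
- **Cap:** the force rose to at least 7 N, dropped at the click, then climbed to 20 N as the cap landed. Its edge is at about 80 mm and its top at about 113 mm, both as expected for home.
- **Push:** I eased it slightly to a steady 13–14 N down (about 1.3 kg), without letting go. A small sideways force of 4–5 N remains.
- **Sifter:** before capping, its turret top measured about 108 mm, which is right for a seated flange.
- **Bystanders:** the finished shaker, tin and spread jar are where they were, within the few-millimetre error of the networks.

**Disagreement:** in the last picture the networks put the jar's position 3–5 mm off. It was half hidden by the gripper then. Before the cap went on, depth measurements from all three cameras put it within about 1 mm of the pocket centre, so I went by those. No check failed.

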